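# Sort the sealed filament cassettes by weight

### The arm

A 6-joint arm with a two-finger parallel gripper is mounted at the origin on the work surface. World frame = base frame: x ahead of the robot, y to its left, z up, the work surface at z = 0. Lengths are in m, angles in rad, forces in N, time in s.
With the tool pointing down it reaches from about 0.275 to 0.875 m from the base axis. Payload 12.5 kg.
Tool frame: the origin (TCP) lies midway between the tips of the shut fingers; the grasp point (between the pads) lies 19 mm behind it; z points along the fingers, x is the direction in which the jaws open and shut, and the axes are right-handed (so a half turn about z gives the same grasp; the last joint's range is limited). The gripper opens to 85 mm and grips with 20 to 120 N. Pads are 22 mm wide; open, the fingers measure 114 mm over their backs; the gripper's body (76 mm by 85 mm) begins 54 mm behind the grasp point. The pads swing forward as they close: fully open they stand 13 mm farther back than shut.
Start: joints at [-1.312, 0.351, 1.652, -0, 1.139, -0.085], TCP at [0.185, -0.518, 0.231] pointing down, gripper open.
Joint ranges: [-2.75, 2.75], [-0.79, 2.1], [0.01, 2.65], [-1.57, 4.71], [0.07, 3.14], [-2.87, 2.87]. Speed limits (rad/s): [2.22, 2.22, 2.79, 3.14, 3.14, 3.14].

### API

Orientations are given as a unit quaternion [x, y, z, w].
In Python, from rig import bot gives the robot as it stands. The module is installed in compiled form; this text tells all that it offers.
- The arm moves only by the shell command python3 -m inch 'ROWS'. ROWS is JSON, one flat list of numbers, 7 for each row, row after row: the turn, a rotation vector about the tool's x, y, z in rad, then the shift along the tool's x, y, z in cm, then the opening, from 0 (shut) to 1 (fully open). In form: [wx, wy, wz, x, y, z, jaw, wx, wy, wz, x, y, z, jaw, ...]. A call has 1 to 10 rows; each row shifts and turns the pose as measured when the row begins, along the tool's axes as they then stand; what a row does not reach is not made up. A row lasts 1/12 s, in which the tool goes at most 41.7 mm and 7.16 degrees, less where a joint would pass 70% of its speed; a pose out of reach is approached as far as the arm can. A call is refused whole if a number of a shift passes 4.17 or a number of a turn 0.125, either way. A call with a gripper value outside its range is refused whole. The fingers move at their own pace and stop on an object; the grip force is fixed at half the most. Time passes only in rows, so rows that do not move let the fingers close. It gives the time, the measured TCP pose, the force and the opening at its end, in the units of the state.
- bot.state(): the state, without advancing time (a new reading comes with each control period).
- bot.read_camera(name): name is "scene" or "top" or "wrist"; returns a dict with "frame" (420x560x3 uint8, blue, green, red), "z_map" (420x560 float32, m along the optical axis (not along the pixel's ray), 0 where there is no reading), "fx", "fy", "cx", "cy" (pixels), "k1" (the pictures are not rectified: a ray, as slopes to the right and down, at radius r is drawn at 1 + k1 r^2 times it, then the intrinsics apply), "pose" (4x4, takes a point from camera to world coordinates). Camera axes: x right, y down, z forward; pixel columns grow to the right and rows downward; lengths in m; the calibration is good to about 2 mm. A picture is of the moment at which its call begins.
- bot.close_job(): hands the job in, once; it reports no verdict.
The state is a dict: "time_s": time; "joints": joint angles; "joint_vel": joint speeds; "tau": joint torques, N m; "tool_pos": TCP position; "ee_rot": TCP orientation; "contact_force": force on the tool from outside, world axes, zero at the start; "ft_torque": the same for the moment, N m; "width": finger opening in m.
Only numpy, scipy, OpenCV 4.12 (cv2) and the standard library are available. Lean on these libraries where they do the work, as an engineer would, in place of code of your own. Each camera call takes 0.05 s, during which the arm holds its last target. There are 200 camera calls.

### The job

The three sealed filament cassettes look alike, but one is full, one is part-used and one is empty: feel by their weight which is which. Stand the full one in the orange feed cradle and the empty one in the blue returns tray, and leave the part-used one standing on the bench clear of both. Set them down rather than dropping them, keep them upright, and leave the spool, scraper and glue jar alone.

Things in the scene. Friction and masses are not known exactly. Their poses are not given: they have to be found in the camera images.
- cassette_a_handle (a point): middle of the orange carrying bar on top of cassette_a, 134 mm above its underside, over the box's middle; axes as the cassette's. Bar 100 mm along x, 18 mm thick in y, 22 mm tall (123 to 145 mm above the underside), held on two posts 88 mm apart over the box top at 105 mm. Lifted by it the cassette hangs level; a 40 N grip holds it
- cassette_a: one of three look-alike sealed opaque grey boxes, 130 mm long (x), 56 mm thick (y), 105 mm tall without bar, standing on the bench; origin at centre of underside, z up. Full one 0.65 to 0.75 kg, part-used 0.41 to 0.47, empty 0.20 to 0.22: which is which changes every time, is not told by name or look. Contents lie in the middle, may shift 4 mm
- cassette_b_handle (a point): middle of the orange carrying bar on top of cassette_b, 134 mm above its underside, over the box's middle; axes as the cassette's. Bar 100 mm along x, 18 mm thick in y, 22 mm tall (123 to 145 mm above the underside), held on two posts 88 mm apart over the box top at 105 mm. Lifted by it the cassette hangs level; a 40 N grip holds it
- cassette_b: one of three look-alike sealed opaque grey boxes, 130 mm long (x), 56 mm thick (y), 105 mm tall without bar, standing on the bench; origin at centre of underside, z up. Full one 0.65 to 0.75 kg, part-used 0.41 to 0.47, empty 0.20 to 0.22: which is which changes every time, is not told by name or look. Contents lie in the middle, may shift 4 mm
- cassette_c_handle (a point): middle of the orange carrying bar on top of cassette_c, 134 mm above its underside, over the box's middle; axes as the cassette's. Bar 100 mm along x, 18 mm thick in y, 22 mm tall (123 to 145 mm above the underside), held on two posts 88 mm apart over the box top at 105 mm. Lifted by it the cassette hangs level; a 40 N grip holds it
- cassette_c: one of three look-alike sealed opaque grey boxes, 130 mm long (x), 56 mm thick (y), 105 mm tall without bar, standing on the bench; origin at centre of underside, z up. Full one 0.65 to 0.75 kg, part-used 0.41 to 0.47, empty 0.20 to 0.22: which is which changes every time, is not told by name or look. Contents lie in the middle, may shift 4 mm
- cradle: orange feed cradle fixed to the bench; may stand left or right. Tray 170 mm (x) by 100 mm (y), walls 5 mm thick, 18 mm high, floor 5 mm thick, inside 160 by 90 mm: a cassette stands in it lengthwise (x along x, either way round) with 15 mm spare at each end. On its +x end a 14 mm thick plate 55 mm high with a brass inlet (to 67 mm). Origin at centre of underside
- returns: low blue plastic returns tray fixed to the bench, on the other side from the cradle; 170 mm (x) by 100 mm (y), walls 5 mm thick, 34 mm high, floor 5 mm thick, inside 160 by 90 mm: a cassette stands in it lengthwise (x along x, either way round). Origin at centre of underside
- spool: small black spool of blue filament, 80 mm across, 40 mm tall, lying flat near the far edge; origin under its centre. Not part of the job
- scraper: print scraper (spatula), 200 mm long, lying flat near the far edge; origin under its middle. Not part of the job
- glue: white glue jar with red cap, 40 mm across, 90 mm tall, near the far edge; origin under its centre. Not part of the job
Things that resemble listed ones, but are neither listed nor needed, are in the scene too. Leave any green or purple look-alike of the cassette_a alone.

How it is judged:
By the outcome, as a careful person would: the job done as asked, in the order asked, and still so for the second after the job is handed in, with the robot touching nothing.
It also fails if it takes over 67 s, if anything falls off the work surface, if the arm or the gripper's body presses on something with over 40 N, if the wrist force passes 120 N, or if a joint passes its speed limit or range.

## Working session

There is one attempt and no reset: what is moved stays moved. The work goes in short steps, Python scripts to look and compute and a shell command to move; the robot and the scene stay as the last step left them, time stands still between calls to the robot, and variables do not carry over. Pictures are saved under pics/ and viewed, about 8 in all and at most 12, crops included, and the job is handed in when it is done.

```bash
mkdir -p pics
python3 - <<'E'
from rig import bot
import cv2,numpy as np
s=bot.state();print(s)
ims=[]
for n in("top","scene"):
    c=bot.read_camera(n);np.savez(f"{n}.npz",**c)
    print(n,c["fx"],c["fy"],c["cx"],c["cy"],c["k1"],c["pose"].round(3).tolist())
    cv2.imwrite(f"pics/{n}.png",c["frame"])
E
```

```text
{'time_s': 0.0, 'joints': array([-1.31159239e+00,  3.51238673e-01,  1.65245580e+00, -1.22276608e-05,
        1.13911043e+00, -8.46001235e-02]), 'joint_vel': array([-0.00116474,  0.00017219,  0.00030488,  0.00021878, -0.00099258,
       -0.00052577]), 'tau': array([ 1.55806287e-03, -5.06101942e+01, -2.91405666e+01, -2.58559015e-05,
        4.52605964e-03,  3.71748627e-05]), 'tool_pos': array([ 0.18532046, -0.51746732,  0.23074504]), 'ee_rot': array([ 8.17641516e-01, -5.75727352e-01, -4.67898619e-04, -3.85338668e-04]), 'contact_force': array([-0.2934794 ,  0.33215392,  0.82931454]), 'ft_torque': array([ 0.0513107 , -0.01543729, -0.04322833]), 'width': 0.08534965023895967}
top 465.25403790787436 465.25403790787436 271.0258059347917 199.71377716466586 0.024914666002118214 [[0.024, -0.992, 0.123, 0.419], [-0.999, -0.021, 0.03, -0.018], [-0.027, -0.124, -0.992, 1.241], [0.0, 0.0, 0.0, 1.0]]
scene 427.14399091106134 427.14399091106134 283.90239916116843 212.87466238793237 -0.10930819886621929 [[-0.514, 0.673, -0.531, 1.159], [0.858, 0.402, -0.321, 0.332], [-0.002, -0.62, -0.784, 0.981], [0.0, 0.0, 0.0, 1.0]]
```

View pics/top.png

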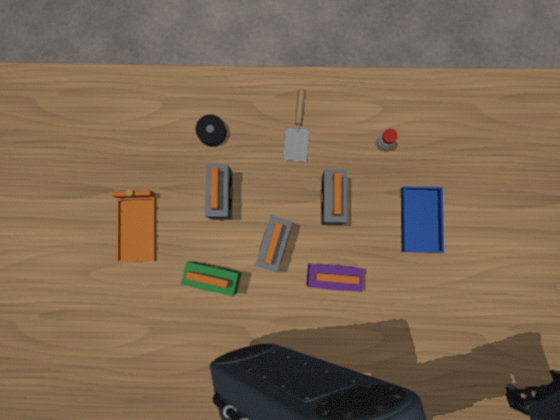

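View pics/scene.png

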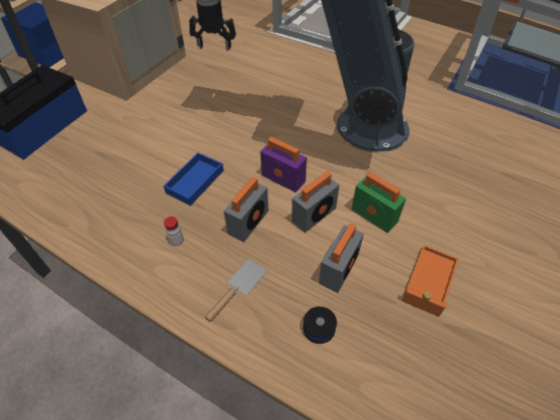

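Top view: grey cassettes have orange bars near (215,188), (274,243) and (337,193). The cradle is at (137,230) with its plate at the top (+x), and the returns tray is at (422,220). The green (211,280) and purple (336,278) ones are look-alikes, and the spool, scraper and jar lie farther off.

```bash
cat > h.py <<'E'
import cv2,numpy as np
def cast(c,uv,z):
    K=np.array([[c["fx"],0,c["cx"]],[0,c["fy"],c["cy"]],[0,0,1.]]);d=np.array([float(c["k1"]),0,0,0])
    p=cv2.undistortPoints(np.float64(uv).reshape(-1,1,2),K,d).reshape(-1,2)
    T=c["pose"];r=np.c_[p,np.ones(len(p))]@T[:3,:3].T;o=T[:3,3]
    return o+r*((z-o[2])/r[:,2])[:,None]
def blobs(c,lo,hi,z,amin=150):
    m=cv2.inRange(cv2.cvtColor(c["frame"],cv2.COLOR_BGR2HSV),lo,hi)
    for k in cv2.findContours(m,cv2.RETR_EXTERNAL,cv2.CHAIN_APPROX_NONE)[0]:
        if cv2.contourArea(k)<amin:continue
        zz=z(k) if callable(z) else z
        w=cast(c,k,zz)[:,:2].astype(np.float32)*1000
        (x,y),(a,b),t=cv2.minAreaRect(w)
        if a<b:a,b,t=b,a,t+90
        u=k.reshape(-1,2).mean(0)
        print("px",u.round(),"xy mm",round(x,1),round(y,1),"size",round(a),round(b),"long-axis deg",round((t+90)%180-90,1))
E
python3 - <<'E'
from h import *
c=dict(np.load("top.npz"))
print("bars z=.145");blobs(c,(5,150,120),(15,255,255),.145,80)
print("cradle z=.018");blobs(c,(5,150,90),(15,255,255),.018,500)
print("blue z=.034");blobs(c,(105,150,40),(125,255,255),.034,500)
T=c["pose"]
for u,v in[(215,188),(274,243),(337,193)]:
    z=c["z_map"][v,u];print(T[2,3]-z)
s=dict(np.load("scene.npz"));
print("scene bars");blobs(s,(5,150,120),(12,255,255),.145,60)
print("scene blue");blobs(s,(105,150,40),(125,255,255),.034,500)
E
```

```text
bars z=.145
px [337. 278.] xy mm 376.4 -142.4 size 98 16 long-axis deg 86.6
px [207. 279.] xy mm 366.0 159.8 size 97 17 long-axis deg 78.5
px [273. 243.] xy mm 453.9 7.0 size 97 16 long-axis deg -15.5
px [135. 229.] xy mm 478.8 336.5 size 151 88 long-axis deg 3.2
px [337. 193.] xy mm 574.0 -141.3 size 98 14 long-axis deg 0.4
px [214. 188.] xy mm 581.2 151.6 size 97 14 long-axis deg 2.2
cradle z=.018
px [135. 221.] xy mm 495.2 381.9 size 189 112 long-axis deg 3.7
blue z=.034
px [422. 219.] xy mm 527.9 -371.7 size 166 102 long-axis deg -0.6
0.13047214165717858
0.15004416123420494
0.13739164486915367
scene bars
px [432. 277.] xy mm 571.8 373.7 size 141 91 long-axis deg 3.3
px [344. 239.] xy mm 585.7 155.7 size 98 18 long-axis deg 0.9
px [244. 190.] xy mm 579.0 -137.5 size 99 18 long-axis deg 0.2
px [383. 183.] xy mm 369.1 164.1 size 100 18 long-axis deg 79.5
px [316. 182.] xy mm 458.4 11.2 size 98 19 long-axis deg -16.1
px [283. 145.] xy mm 379.5 -139.9 size 100 19 long-axis deg 86.6
scene blue
px [193. 178.] xy mm 538.7 -362.1 size 180 113 long-axis deg 0.6
px [ 42. 122.] xy mm 584.3 -1006.1 size 364 211 long-axis deg -7.0
px [39. 34.] xy mm 184.7 -1618.4 size 700 139 long-axis deg 61.4
```

```bash
python3 -m inch '[0,0,0.115,0,0,0,1, 0,0,0.115,0,0,0,1, 0,0,0.115,0,0,0,1, 0,0,0,-2.7,-2.8,0,1, 0,0,0,-2.7,-2.8,0,1, 0,0,0,-2.7,-2.8,0,1, 0,0,0,-2.7,-2.8,0,1, 0,0,0,-2.7,-2.8,0,1, 0,0,0,-2.7,-2.8,0,1, 0,0,0,-2.7,-2.8,0,1]'
python3 - <<'E'
from h import *
c=dict(np.load("top.npz"));s=dict(np.load("scene.npz"))
print(cast(c,[(118,262),(156,261),(156,196),(119,197)],.018).round(4))
def crop(f,x,y,w,h,k):return cv2.resize(f[y:y+h,x:x+w],None,fx=k,fy=k,interpolation=cv2.INTER_CUBIC)
a=crop(c["frame"],105,180,70,90,4);b=crop(s["frame"],395,240,70,90,4)
cv2.imwrite("pics/cr.png",np.hstack([a,b]))
E
```

```text
time_s: 0.93
tool_pos: [0.3868, -0.3277, 0.2279]
ee_rot: [-0.696, 0.718, 0.003, 0.0]
contact_force: [0.1, -0.8, -0.4]
width: 0.0852
[[0.3985 0.4156 0.018 ]
 [0.4033 0.3158 0.018 ]
 [0.5749 0.3254 0.018 ]
 [0.5701 0.4243 0.018 ]]
```

View pics/cr.png

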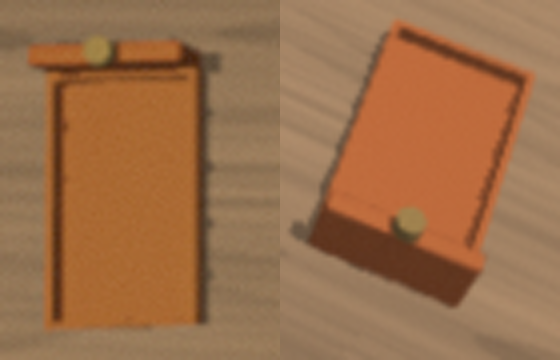

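Cradle crops: the rim is clear. In the top image its corners are about (117,262), (156,261), (155,196) and (117,197), and the plate stands at the +x end.

```bash
python3 -m inch '[0,0,0,-2.7,-2.7,0,1, 0,0,0,-2.7,-2.7,0,1, 0,0,0,-2.7,-2.7,0,1, 0,0,0,-2.7,-2.7,0,1, 0,0,0,-2.7,-2.7,0,1, 0,0,0,-2.7,-2.7,0,1, 0,0,0,-2.7,-2.7,0,1]'
python3 - <<'E'
from h import *
from rig import bot
c=dict(np.load("top.npz"));s=dict(np.load("scene.npz"))
print(cast(c,[(117,262),(156,261),(155,196.5),(117,197)],.018).round(4))
print(cast(s,[(423.75,245.5),(458,258.3)],.018).round(4))
w=bot.read_camera("wrist");np.savez("wrist.npz",**w)
blobs(w,(5,150,90),(15,255,255),.145,200)
st=bot.state();print(st["tool_pos"],st["joints"].round(3),st["ee_rot"].round(4))
E
```

```text
time_s: 1.52
tool_pos: [0.5887, -0.132, 0.2269]
ee_rot: [-0.697, 0.717, 0.004, -0.0]
contact_force: [-0.5, -0.8, -0.4]
width: 0.0855
[[0.3984 0.4182 0.018 ]
 [0.4033 0.3158 0.018 ]
 [0.5735 0.328  0.018 ]
 [0.57   0.4296 0.018 ]]
[[0.4075 0.3265 0.018 ]
 [0.3995 0.4226 0.018 ]]
px [298. 219.] xy mm 576.8 -140.5 size 102 18 long-axis deg 0.1
[ 0.59244019 -0.12754208  0.22668068] [-0.291  0.459  1.501  0.006  1.187  1.304] [-0.6976  0.7164  0.0039  0.0012]
```

```bash
python3 -m inch '[0.004,0.007,-0.026,1.3,1.56,0,1, 0,0,0,0,0,0,1]'; python3 -m inch '[0,0,0,0,0,2.5,1, 0,0,0,0,0,2.5,1, 0,0,0,0,0,0,1, 0,0,0,0,0,0,1]'
```

```text
time_s: 1.73
tool_pos: [0.5782, -0.1368, 0.2251]
ee_rot: [0.709, -0.705, -0.001, 0.0]
contact_force: [-1.2, -0.7, -0.8]
width: 0.0858
time_s: 2.07
tool_pos: [0.5786, -0.1367, 0.1744]
ee_rot: [0.709, -0.706, -0.0, -0.0]
contact_force: [0.8, -0.7, 0.5]
width: 0.0855
```

```bash
python3 -m inch '[0,0,0,0.4,0.15,2,1, 0,0,0,0,0,2,1, 0,0,0,0,0,1.9,1, 0,0,0,0,0,0,0.6]'; python3 -m inch '[0,0,0,0,0,0,0, 0,0,0,0,0,0,0, 0,0,0,0,0,0,0, 0,0,0,0,0,0,0, 0,0,0,0,0,0,0]'
```

```text
time_s: 2.4
tool_pos: [0.5794, -0.1421, 0.119]
ee_rot: [0.708, -0.706, 0.002, -0.002]
contact_force: [-1.2, -0.3, -0.2]
width: 0.0756
time_s: 2.82
tool_pos: [0.5819, -0.143, 0.1255]
ee_rot: [0.707, -0.707, 0.005, -0.003]
contact_force: [-0.3, -0.4, -7.4]
width: 0.0167
```

```bash
python3 -m inch '[0,0,0,0,0,-1.5,0, 0,0,0,0,0,-1.5,0, 0,0,0,0,0,0,0, 0,0,0,0,0,0,0, 0,0,0,0,0,0,0, 0,0,0,0,0,0,0]';python3 - <<'E'
from rig import bot
import cv2
w=bot.read_camera("scene");cv2.imwrite("pics/l1.png",cv2.resize(w["frame"][130:290,150:400],None,fx=2.4,fy=2.4))
for i in range(6):
    s=bot.state();print(s["contact_force"].round(2),s["ft_torque"].round(2),s["tool_pos"].round(4),s["ee_rot"].round(4))
    if i<5:bot.read_camera("wrist")
E
```

```text
time_s: 3.32
tool_pos: [0.579, -0.142, 0.1533]
ee_rot: [0.707, -0.707, 0.002, -0.002]
contact_force: [0.4, -0.4, -6.4]
width: 0.0164
[-0.42 -0.38 -8.35] [ 0.04  0.02 -0.01] [ 0.5789 -0.142   0.1531] [ 0.7074 -0.7068  0.0015 -0.0016]
[ 0.1   0.22 -6.89] [ 0.05 -0.05  0.02] [ 0.579  -0.142   0.1532] [ 0.7074 -0.7068  0.0016 -0.0016]
[ 0.33 -0.19 -7.05] [ 0.04 -0.01 -0.02] [ 0.5791 -0.142   0.1535] [ 0.7074 -0.7068  0.0018 -0.0017]
[ 0.24 -0.14 -7.15] [-0.01 -0.07  0.04] [ 0.5792 -0.1421  0.1536] [ 0.7074 -0.7068  0.0019 -0.0018]
[-0.4   0.41 -7.13] [-0.02 -0.03 -0.01] [ 0.5793 -0.1421  0.1538] [ 0.7074 -0.7068  0.002  -0.0019]
[-0.22  0.16 -7.43] [-0.05 -0.1   0.06] [ 0.5794 -0.1421  0.1539] [ 0.7074 -0.7068  0.0021 -0.0019]
```

View pics/l1.png

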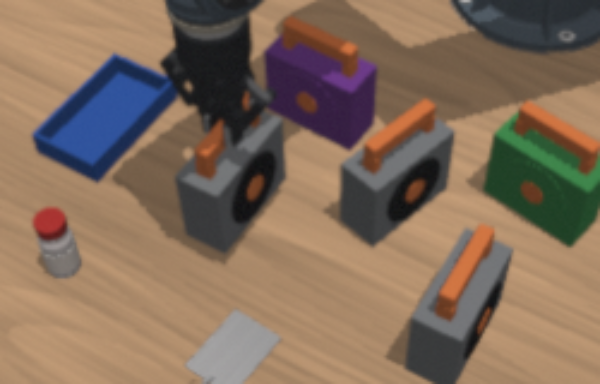

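The picture shows the right-hand cassette gripped at about (230,140) and lifted level. It pulls about 7.2 N (0.73 kg), so it is the full one and goes over the others to the cradle.

```bash
python3 -m inch '[0,0,0,0,0,-2.5,0, 0,0,0,0,0,-3.5,0, 0,0,0,0,0,-3.5,0, 0,0,0,0,0,-3,0, 0,0,0,0,0,-1.3,0, 0,0,0,0,0,0,0]'; python3 -m inch '[0,0,0,-1.5,0.3,0,0, 0,0,0,-3,0.5,0,0, 0,0,0,-3.8,0.7,0,0, 0,0,0,-3.8,0.7,0,0, 0,0,0,-3.8,0.7,0,0, 0,0,0,-3.8,0.7,0,0, 0,0,0,-3.8,0.7,0,0]'
```

```text
time_s: 4.12
tool_pos: [0.5772, -0.1417, 0.2953]
ee_rot: [0.707, -0.707, -0.001, -0.001]
contact_force: [1.1, -0.4, -7.7]
width: 0.0166
time_s: 4.7
tool_pos: [0.5305, 0.0965, 0.2866]
ee_rot: [-0.704, 0.71, 0.002, -0.003]
contact_force: [1.9, 1.1, -6.8]
width: 0.0172
```

```bash
python3 -m inch '[0,0,-0.02,-3.8,0.5,-0.3,0, 0,0,-0.02,-3.8,0.5,-0.2,0, 0,0,-0.02,-3.8,0.5,0,0, 0,0,-0.01,-3.8,0.5,0,0, 0,0,0,-3.8,0.4,0,0, 0,0,0,-3,0.4,0,0, 0,0,0,-1.8,0.4,0,0, 0,0,0,-0.8,0.2,0,0, 0,0,0,0,0,0,0, 0,0,0,0,0,0,0]'
python3 - <<'E'
from rig import bot
import cv2,numpy as np
c=bot.read_camera("top");np.savez("top2.npz",**c);s=bot.read_camera("scene");np.savez("scene2.npz",**s)
w=bot.read_camera("wrist");np.savez("wrist2.npz",**w)
st=bot.state();print(st["tool_pos"],st["joints"].round(3),st["ee_rot"].round(4),st["contact_force"])
cv2.imwrite("pics/w2.png",np.hstack([w["frame"][:,:],cv2.resize(s["frame"][180:330,330:530],(560,420))])[:, :][::1])
cv2.imwrite("pics/w2.png",cv2.resize(cv2.imread("pics/w2.png"),(800,300)))
E
```

```text
time_s: 5.53
tool_pos: [0.473, 0.3601, 0.2759]
ee_rot: [0.732, -0.681, -0.007, 0.011]
contact_force: [0.5, -0.6, -7.5]
width: 0.0165
[0.47382792 0.35924837 0.27675458] [0.567 0.404 1.459 0.008 1.302 2.065] [ 0.7316 -0.6816 -0.0067  0.0107] [-0.02095944  0.1926304  -6.60495603]
```

View pics/w2.png

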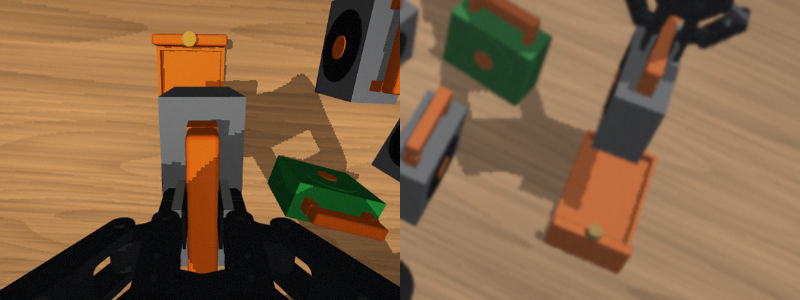

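The wrist view shows the cassette over the cradle, a little short of it. The cradle plate's top edge runs from about (213,50) to (319,50) full-size, with the brass inlet at (265,54).

Run:
```python
from h import *
w=dict(np.load("wrist2.npz"))
hsv=cv2.cvtColor(w["frame"],cv2.COLOR_BGR2HSV)
m=cv2.inRange(hsv,(5,150,60),(15,255,255));m[140:]=0;m[:,340:]=0
k=max(cv2.findContours(m,cv2.RETR_EXTERNAL,cv2.CHAIN_APPROX_NONE)[0],key=cv2.contourArea).reshape(-1,2)
t=k[k[:,1]<64]
(l,r)=(t[t[:,0].argmin()],t[t[:,0].argmax()]);print(l,r)
print("plate ends z.055",cast(w,[l,r],.055).round(4))
p=[(k[k[:,1]==v][:,0].min(),v) for v in(85,125)]+[(k[k[:,1]==v][:,0].max(),v) for v in(85,125)]
print("sides z.018",p,cast(w,p,.018).round(4))
s=dict(np.load("scene2.npz"))
g=dict(np.load("scene.npz"))
```

```text
[212  48] [318  61]
plate ends z.055 [[0.5792 0.4335 0.055 ]
 [0.5752 0.3337 0.055 ]]
sides z.018 [(np.int32(219), 85), (np.int32(221), 125), (np.int32(314), 85), (np.int32(238), 125)] [[0.5464 0.4326 0.018 ]
 [0.5049 0.4298 0.018 ]
 [0.5537 0.3322 0.018 ]
 [0.5062 0.4112 0.018 ]]
```

```bash
python3 -m inch '[0.024,-0.006,0,-1.7,-1.7,0,0, 0,0,0,0,0,0,0, 0,0,0,0,0,0,0]'; python3 -m inch '[0,0,0,0,0,2.5,0, 0,0,0,0,0,2.5,0, 0,0,0,0,0,2.5,0, 0,0,0,0,0,0,0, 0,0,0,0,0,0,0]'
```

```text
time_s: 5.93
tool_pos: [0.4918, 0.3744, 0.2768]
ee_rot: [0.73, -0.683, -0.0, -0.001]
contact_force: [-1.8, -0.6, -6.9]
width: 0.0167
time_s: 6.35
tool_pos: [0.4946, 0.3706, 0.2022]
ee_rot: [0.728, -0.685, 0.001, -0.003]
contact_force: [-0.1, 0.7, -6.6]
width: 0.0167
```

```bash
python3 -m inch '[0,0,0,-0.8,0.4,1.5,0, 0,0,0,0,0,1.5,0, 0,0,0,0,0,1,0, 0,0,0,0,0,0,0, 0,0,0,0,0,0,0]'; python3 -m inch '[0,0,0,0,0,0,0]'
python3 - <<'E'
from rig import bot
import cv2,numpy as np
w=bot.read_camera("scene");t=bot.read_camera("top")
cv2.imwrite("pics/p3.png",np.hstack([cv2.resize(w["frame"][180:330,380:500],(400,500)),cv2.resize(t["frame"][150:290,80:192],(400,500))]))
E
```

```text
time_s: 6.77
tool_pos: [0.4936, 0.3782, 0.1685]
ee_rot: [0.727, -0.686, 0.002, -0.006]
contact_force: [1.1, 0.2, -7.3]
width: 0.0166
time_s: 6.85
tool_pos: [0.494, 0.3782, 0.1696]
ee_rot: [0.727, -0.687, 0.002, -0.007]
contact_force: [-0.1, -1.2, -7.8]
width: 0.0167
```

View pics/p3.png

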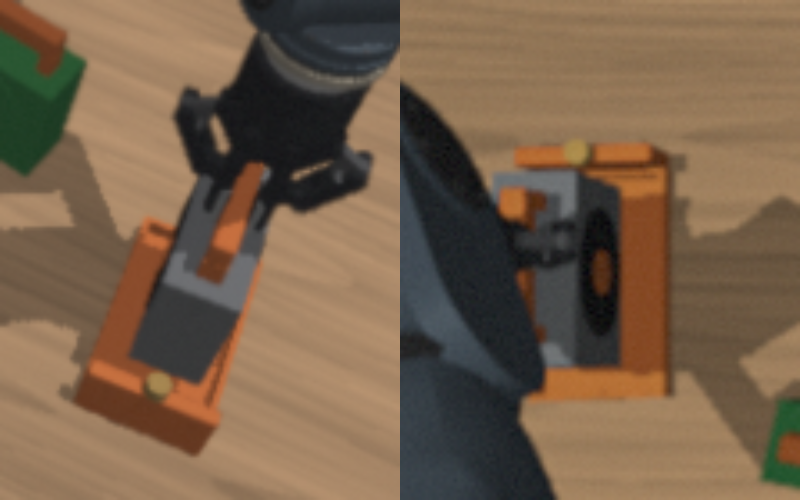

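```bash
python3 -m inch '[-0.012,0.007,0,0,0.4,1.2,0, 0,0,0,0,0,1.2,0, 0,0,0,0,0,0.8,0, 0,0,0,0,0,0,0]'; python3 -m inch '[0,0,0,0,0,0.4,0, 0,0,0,0,0,0.3,0]'
```

```text
time_s: 7.28
tool_pos: [0.4904, 0.3784, 0.1361]
ee_rot: [0.727, -0.687, 0.0, -0.001]
contact_force: [-1.6, -0.0, -7.8]
width: 0.0169
time_s: 7.45
tool_pos: [0.4903, 0.3792, 0.1302]
ee_rot: [0.727, -0.687, -0.0, -0.001]
contact_force: [-17.5, -7.4, 41.5]
width: 0.0166
```

```bash
python3 -m inch '[0,0,0,0,0,-0.1,0]'
python3 - <<'E'
from rig import bot
import cv2,numpy as np
w=bot.read_camera("scene");t=bot.read_camera("top")
s=bot.state();print(s["tool_pos"],s["contact_force"],s["ft_torque"])
cv2.imwrite("pics/p4.png",np.hstack([cv2.resize(w["frame"][180:330,380:500],(400,500),interpolation=2),cv2.resize(t["frame"][150:290,80:192],(400,500),interpolation=2)]))
E
```

```text
time_s: 7.53
tool_pos: [0.4904, 0.3795, 0.1318]
ee_rot: [0.727, -0.686, -0.0, -0.002]
contact_force: [0.2, -1.3, -7.2]
width: 0.0166
[0.49054623 0.37941806 0.13152494] [ 0.15386537 -0.35651921 -7.60575714] [ 0.07639779 -0.03907872  0.02961281]
```

View pics/p4.png

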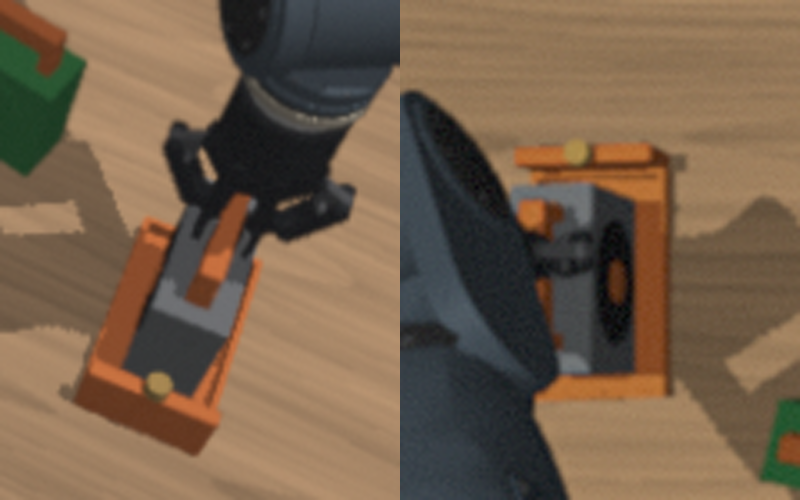

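Run:
```python
from h import *
c=dict(np.load("top.npz"))
f=lambda u,v:((u-400)*.28+80,v*.28+150)
print("cassette bottom corner -x,-y",cast(c,[f(635,374)],.008))
print("cassette top corners z.105",cast(c,[f(632,196),f(592,186),f(588,372)],.105))
print("rim: inner -x edge, outer -x edge, plate-side corner",cast(c,[f(640,376),f(668,397),f(668,166)],.018))
```

```text
cassette bottom corner -x,-y [[0.41900871 0.34652091 0.008     ]]
cassette top corners z.105 [[0.54114482 0.32707566 0.105     ]
 [0.54752317 0.3552956  0.105     ]
 [0.41967124 0.35011057 0.105     ]]
rim: inner -x edge, outer -x edge, plate-side corner [[0.41763865 0.33978701 0.018     ]
 [0.4028418  0.31826904 0.018     ]
 [0.57355122 0.32785934 0.018     ]]
```

Measured in the top view, the cassette is inside the cradle walls and about 4 mm off centre. It hangs just above the floor, so I'll nudge it, set it down and release.

```bash
python3 -m inch '[-0.004,0,0,0.4,-0.35,0,0, 0,0,0,0,0,0.1,0, 0,0,0,0,0,0.1,0]'
```

```text
time_s: 7.88
tool_pos: [0.4949, 0.3757, 0.1305]
ee_rot: [0.727, -0.686, -0.001, -0.001]
contact_force: [-9.0, 0.4, 16.0]
width: 0.0166
```

```bash
python3 -m inch '[0,0,0,0,0,0,0.5, 0,0,0,0,0,0,1, 0,0,0,0,0,0,1, 0,0,0,0,0,0,1]'; python3 -m inch '[0,0,0,0,0,-1.5,1, 0,0,0,0,0,-3.5,1, 0,0,0,0,0,-3.5,1, 0,0,0,0,0,-1.5,1,0,0,0,0,0,0,1]'
```

```text
time_s: 8.22
tool_pos: [0.4969, 0.3762, 0.1324]
ee_rot: [0.727, -0.687, -0.001, -0.003]
contact_force: [-0.1, 0.0, -0.5]
width: 0.0645
time_s: 8.63
tool_pos: [0.4964, 0.3751, 0.2351]
ee_rot: [0.727, -0.687, -0.001, -0.002]
contact_force: [-1.0, -0.0, 0.3]
width: 0.0858
```

```bash
python3 -m inch '[0,0,0.03,2.5,-0.8,0,1, 0,0,0,3.8,-1.2,0,1, 0,0,0,3.8,-1.2,0,1, 0,0,0,3.8,-1.2,0,1, 0,0,0,3.8,-1.2,0,1, 0,0,0,2.8,-1,0,1, 0,0,0,1,-0.4,0,1, 0,0,0,0,0,0,1]'
python3 - <<'E'
from h import *
from rig import bot
w=bot.read_camera("wrist")
blobs(w,(5,150,90),(15,255,255),.145,200)
st=bot.state();print(st["tool_pos"],st["ee_rot"].round(4))
t=bot.read_camera("top");np.savez("top3.npz",**t)
cv2.imwrite("pics/t5.png",np.hstack([cv2.resize(t["frame"][150:290,80:192],(400,500),interpolation=2),cv2.resize(w["frame"],(400,300))[[*range(300)]+[0]*200]]))
E
```

```text
time_s: 9.3
tool_pos: [0.5743, 0.1546, 0.2283]
ee_rot: [0.717, -0.697, -0.002, -0.002]
contact_force: [-0.5, 0.6, 0.4]
width: 0.0855
px [494. 320.] xy mm 494.7 0.1 size 27 18 long-axis deg -15.3
px [ 11. 177.] xy mm 591.2 333.9 size 23 13 long-axis deg -5.1
px [ 93. 215.] xy mm 551.1 294.1 size 106 55 long-axis deg 3.2
px [287. 192.] xy mm 583.3 154.2 size 101 18 long-axis deg 1.2
[0.57382854 0.1556291  0.22824213] [ 0.7175 -0.6966 -0.002  -0.0016]
```

View pics/t5.png

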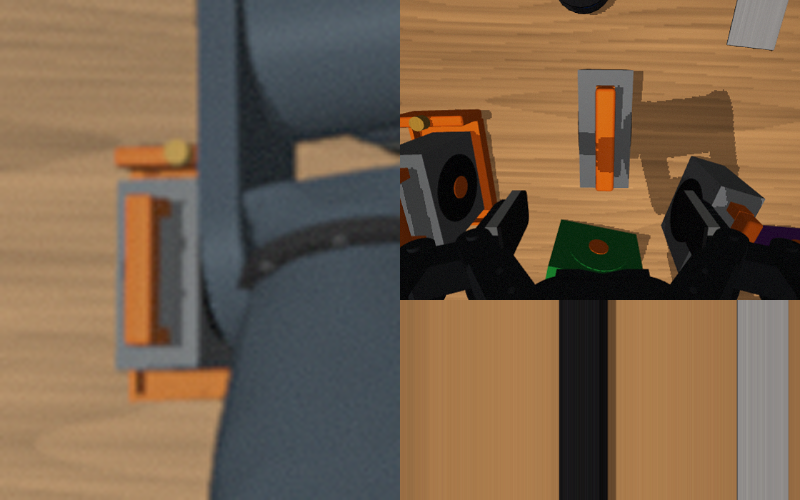

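The left picture shows the full cassette standing in the cradle. The wrist view shows the next one, with its bar at (583,154) mm and yaw 1.2°.

```bash
python3 -m inch '[0,0.005,0.008,0.15,-0.95,1,1, 0,0,0,0,0,2.5,1, 0,0,0,0,0,2,1, 0,0,0,0,0,0,1, 0,0,0,0,0,0,1]'
```

```text
time_s: 9.82
tool_pos: [0.5813, 0.1645, 0.1721]
ee_rot: [0.718, -0.696, -0.0, -0.001]
contact_force: [-0.3, -0.4, 0.6]
width: 0.0855
```

```bash
python3 -m inch '[0,0,0,1,-0.2,0,1, 0,0,0,0,0,1,1, 0,0,0,0,0,0,1]'
```

```text
time_s: 10.07
tool_pos: [0.5839, 0.1564, 0.1637]
ee_rot: [0.719, -0.695, 0.0, -0.002]
contact_force: [-0.6, 0.1, -0.1]
width: 0.0857
```

```bash
python3 -m inch '[0,0,0,0.25,0,2,1, 0,0,0,0,0,1.8,1, 0,0,0,0,0,0.7,1, 0,0,0,0,0,0,0.6]'; python3 -m inch '[0,0,0,0,0,0,0, 0,0,0,0,0,0,0, 0,0,0,0,0,0.1,0, 0,0,0,0,0,0,0, 0,0,0,0,0,0,0]'
```

```text
time_s: 10.4
tool_pos: [0.586, 0.1541, 0.1204]
ee_rot: [0.719, -0.695, 0.002, -0.005]
contact_force: [-0.1, -1.0, 0.5]
width: 0.0757
time_s: 10.82
tool_pos: [0.5875, 0.1544, 0.1229]
ee_rot: [0.719, -0.695, 0.003, -0.006]
contact_force: [0.2, -0.1, -3.0]
width: 0.017
```

```bash
python3 -m inch '[-0.012,0.005,0,0,0,-1.5,0, 0,0,0,0,0,-2.5,0, 0,0,0,0,0,0,0, 0,0,0,0,0,0,0, 0,0,0,0,0,0,0]';python3 - <<'E'
from rig import bot
for i in range(5):
    s=bot.state();print(s["contact_force"].round(2),s["tool_pos"].round(4),s["ee_rot"].round(4))
    if i<4:bot.read_camera("wrist")
E
```

```text
time_s: 11.23
tool_pos: [0.5865, 0.1542, 0.1637]
ee_rot: [0.719, -0.695, 0.0, 0.001]
contact_force: [0.0, 0.5, -1.8]
width: 0.0165
[ 0.03  0.5  -1.8 ] [0.5865 0.1542 0.1637] [ 7.186e-01 -6.954e-01  2.000e-04  5.000e-04]
[-0.32  0.17 -2.4 ] [0.5862 0.1542 0.1632] [ 7.186e-01 -6.954e-01 -1.000e-04  1.000e-03]
[ 0.01 -0.01 -3.34] [0.586  0.1541 0.1629] [ 7.186e-01 -6.954e-01 -3.000e-04  1.300e-03]
[-0.04  0.52 -2.52] [0.586  0.1541 0.1629] [ 7.186e-01 -6.954e-01 -3.000e-04  1.300e-03]
[-0.19  0.03 -1.99] [0.586  0.1541 0.1629] [ 7.186e-01 -6.954e-01 -4.000e-04  1.300e-03]
```

About 2.4 N, so this is the empty one and it goes to the returns tray. The centre cassette is then the part-used one and stays where it is.

```bash
python3 -m inch '[0,0,0,0,0,-2.5,0, 0,0,0,0,0,-3.5,0, 0,0,0,0,0,-3.5,0, 0,0,0,0,0,-3,0, 0,0,0,0,0,-1.2,0]'; python3 -m inch '[0,0,0.02,1.5,0.2,0,0, 0,0,0.013,3,0.4,0,0, 0,0,0,3.8,0.5,0,0, 0,0,0,3.8,0.5,0,0, 0,0,0,3.8,0.5,0,0, 0,0,0,3.8,0.5,0,0, 0,0,0,3.8,0.5,0,0, 0,0,0,3.8,0.5,0,0]'
```

```text
time_s: 11.85
tool_pos: [0.5838, 0.1538, 0.2977]
ee_rot: [0.719, -0.695, -0.005, 0.007]
contact_force: [0.5, 0.3, -1.3]
width: 0.0164
time_s: 12.52
tool_pos: [0.5444, -0.127, 0.2944]
ee_rot: [0.708, -0.706, -0.007, 0.008]
contact_force: [0.7, 0.5, -3.3]
width: 0.0169
```

```bash
python3 -m inch '[0.01,0,0,3.8,0.2,0,0, 0.01,0,0,3.8,0.2,0,0, 0,0,0,3.8,0.2,0,0, 0,0,0,3.8,0.2,0,0, 0,0,0,3.2,0.2,0,0, 0,0,0,2.2,0.1,0,0, 0,0,0,1.2,0,0,0, 0,0,0,0,0,0,0, 0,0,0,0,0,0,0]'
python3 - <<'E'
from h import *
from rig import bot
w=bot.read_camera("wrist")
blobs(w,(100,120,30),(130,255,255),.034,200)
st=bot.state();print(st["tool_pos"],st["ee_rot"].round(4),st["contact_force"])
t=bot.read_camera("top");np.savez("top4.npz",**t)
cv2.imwrite("pics/w6.png",np.hstack([cv2.resize(w["frame"],(480,360)),cv2.resize(t["frame"][140:290,360:485],(300,360),interpolation=2)]))
E
```

```text
time_s: 13.27
tool_pos: [0.5211, -0.3659, 0.2818]
ee_rot: [-0.702, 0.712, 0.007, -0.003]
contact_force: [-1.2, -0.1, -1.9]
width: 0.0171
px [293.  98.] xy mm 586.0 -373.4 size 99 52 long-axis deg 89.8
[ 0.52116936 -0.36549097  0.281829  ] [-0.7026  0.7115  0.0067 -0.003 ] [-0.46062177 -0.19523195 -2.96247286]
```

View pics/w6.png

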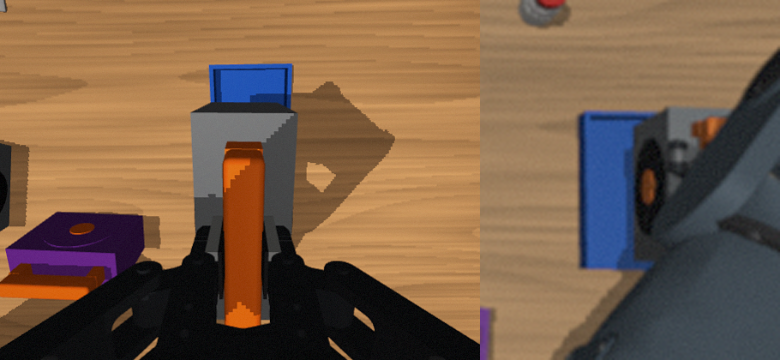

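The wrist view shows the returns tray's far edge at image rows 65–75, at x≈612 mm with y centre −373 mm. I take the tray centre as (528,−372).

```bash
python3 -m inch '[0.013,0.005,-0.012,0.65,-1,1,0, 0,0,0,0,0,2.5,0, 0,0,0,0,0,2,0, 0,0,0,0,0,1,0, 0,0,0,0,0,0,0]'
```

```text
time_s: 13.78
tool_pos: [0.5343, -0.3655, 0.2173]
ee_rot: [0.71, -0.704, 0.002, -0.001]
contact_force: [0.2, -0.2, -2.1]
width: 0.0167
```

```bash
python3 -m inch '[0,0,0,0.65,0.3,1,0, 0,0,0,0,0,1.5,0, 0,0,0,0,0,1,0, 0,0,0,0,0,0,0]'
```

```text
time_s: 14.12
tool_pos: [0.5327, -0.3718, 0.1834]
ee_rot: [0.711, -0.703, 0.004, -0.001]
contact_force: [-1.1, 0.1, -2.2]
width: 0.0168
```

```bash
python3 -m inch '[-0.007,-0.004,0.01,0,0.1,1.2,0, 0,0,0,0,0,1.5,0, 0,0,0,0,0,1,0, 0,0,0,0,0,0.4,0]';python3 -m inch '[0,0,0,0,0,0,0]'
python3 - <<'E'
from rig import bot
from h import *
t=bot.read_camera("top");s=bot.read_camera("scene")
cv2.imwrite("pics/p7.png",np.hstack([cv2.resize(s["frame"][110:230,140:250],(400,440),interpolation=2),cv2.resize(t["frame"][160:270,375:475],(400,440),interpolation=2)]))
E
```

```text
time_s: 14.45
tool_pos: [0.5326, -0.3731, 0.1426]
ee_rot: [-0.707, 0.708, -0.002, -0.0]
contact_force: [0.6, 0.3, -1.4]
width: 0.0164
time_s: 14.53
tool_pos: [0.5323, -0.373, 0.1416]
ee_rot: [-0.707, 0.708, -0.001, -0.0]
contact_force: [-0.2, -0.3, -1.6]
width: 0.0165
```

View pics/p7.png

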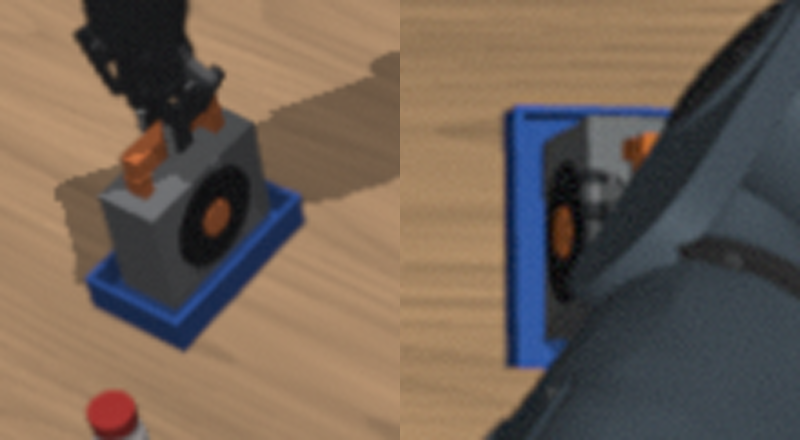

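The cassette is inside the blue tray with clearance on all sides and still hanging about 1 cm up, so I lower it slowly.

```bash
python3 -m inch '[0,0,0,0,0,0.4,0, 0,0,0,0,0,0.3,0, 0,0,0,0,0,0.2,0]'; python3 -m inch '[0,0,0,0,0,0.15,0]'; python3 -m inch '[0,0,0,0,0,0.15,0]'
```

```text
time_s: 14.88
tool_pos: [0.5336, -0.3739, 0.1352]
ee_rot: [-0.707, 0.708, -0.004, 0.0]
contact_force: [-0.4, 0.3, -2.4]
width: 0.0172
time_s: 14.97
tool_pos: [0.5336, -0.374, 0.1337]
ee_rot: [-0.707, 0.708, -0.004, 0.0]
contact_force: [-0.6, -0.0, -1.5]
width: 0.0165
time_s: 15.05
tool_pos: [0.5337, -0.374, 0.1322]
ee_rot: [-0.707, 0.708, -0.004, 0.0]
contact_force: [0.1, -0.5, -2.3]
width: 0.0169
```

```bash
python3 -m inch '[0,0,0,0,0,0.15,0]'; python3 -m inch '[0,0,0,0,0,0.15,0]'; python3 -m inch '[0,0,0,0,0,0.1,0]'
```

```text
time_s: 15.13
tool_pos: [0.5338, -0.3741, 0.1307]
ee_rot: [-0.707, 0.708, -0.004, 0.0]
contact_force: [0.1, -0.8, -2.0]
width: 0.0166
time_s: 15.22
tool_pos: [0.5338, -0.3741, 0.1291]
ee_rot: [-0.707, 0.708, -0.004, 0.0]
contact_force: [0.8, -0.1, -3.0]
width: 0.0165
time_s: 15.3
tool_pos: [0.5338, -0.3743, 0.1282]
ee_rot: [-0.707, 0.708, -0.004, -0.0]
contact_force: [-3.6, -0.7, 8.1]
width: 0.0167
```

```bash
python3 -m inch '[0,0,0,0,0,0,0.5, 0,0,0,0,0,0,1, 0,0,0,0,0,0,1, 0,0,0,0,0,0,1]'; python3 -m inch '[0,0,0,0,0,-1.5,1, 0,0,0,0,0,-3.5,1, 0,0,0,0,0,-3.5,1, 0,0,0,0,0,-3,1,0,0,0,0,3,0,1,0,0,0,0,4,0,1,0,0,0,0,4,0,1,0,0,0,0,3,0,1,0,0,0,0,0,0,1]'
python3 - <<'E'
from rig import bot
from h import *
t=bot.read_camera("top");s=bot.read_camera("scene")
cv2.imwrite("pics/f8.png",np.vstack([cv2.resize(s["frame"][120:360,120:480],(480,320)),cv2.resize(t["frame"][100:310,90:470],(480,265))]))
print(bot.state()["contact_force"])
blobs(t,(5,150,120),(15,255,255),.145,80)
E
```

```text
time_s: 15.63
tool_pos: [0.5342, -0.3747, 0.129]
ee_rot: [-0.707, 0.708, -0.005, 0.0]
contact_force: [-0.2, 0.9, 0.1]
width: 0.0644
time_s: 16.38
tool_pos: [0.3897, -0.3725, 0.2486]
ee_rot: [0.708, -0.706, 0.006, 0.0]
contact_force: [0.3, 0.3, 0.5]
width: 0.0854
[0.66724462 0.03199163 0.3122551 ]
px [337. 278.] xy mm 376.4 -142.4 size 98 16 long-axis deg 86.6
px [207. 279.] xy mm 366.1 160.0 size 98 17 long-axis deg 78.8
px [273. 243.] xy mm 454.1 6.9 size 96 16 long-axis deg -15.6
px [118. 225.] xy mm 487.7 376.3 size 96 14 long-axis deg 3.7
px [141. 232.] xy mm 478.9 334.9 size 151 90 long-axis deg 3.2
px [438. 214.] xy mm 529.2 -377.3 size 97 16 long-axis deg -1.1
```

View pics/f8.png

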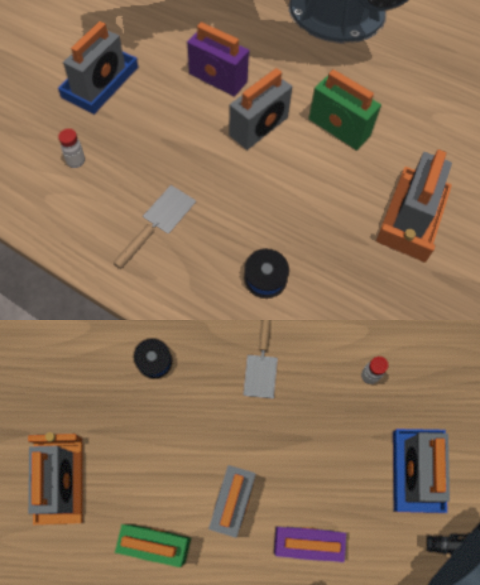

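Both cassettes stand upright and inside their trays: the cradle at lower-left (55,480), the returns tray at (420,470). The part-used one is untouched at (235,500), the look-alikes and other things are unmoved, and the gripper is clear.

```bash
python3 -c "
from rig import bot
print(bot.close_job())"
```

```text
the job is handed in; nothing more can be done
None
```

The full cassette stands in the orange cradle and the empty one in the blue returns tray; I handed the job in at about 16.5 s.

- **Full:** the right-hand cassette pulled about 7.2 N (0.73 kg).
- **Empty:** the far-left cassette pulled about 2.4 N on noisy readings (1.8 to 3.3 N). That is close to the expected 2.1 N and well below the part-used range of 4.0 N and up.
- **Part-used:** I identified the middle cassette by elimination and did not weigh it. It was never touched and stands clear on the bench.

**Last checks:** The final pictures show both cassettes upright inside their tray walls. Their bars are within about 5 mm of where I put the tray centres, with at least 15 mm spare. The spool, scraper, jar and the green and purple look-alikes look unmoved, and the gripper is clear with no contact force.

**Not clean:** While I lowered the full cassette, it first met the cradle floor harder than intended, about 42 N at the wrist for a moment. I raised it slightly, recentred it, and set it down again at 16 N before letting go.

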